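Clear the baking-paper holder and hold its sprung end open for a new roll

TASK

The baking-paper roll holder needs a fresh roll: first take the scraps left lying in it (two crumpled paper balls and a stub of cardboard core) and put them in the green scrap bin. Then take the sprung end of the holder by its black grip ear, pull it outwards until its yellow pointer is level with the red marker clip on the scale, and finish while still holding it there against the spring, so that I can drop the new roll in. Leave the bin upright, and leave the sugar shaker, kahk stamp and spoon rest where they are.

Things in the scene. Friction and masses are not known exactly. Their poses are not given: they have to be found in the camera images.
- holder: Steel baking-paper roll holder, screwed down. Origin: underside of its base; y along the roll. Base 150 mm wide (x -75 to 75), 410 long (y -235 to 175), floor 6 mm high; long rims 14 mm high, inner faces x -67 and 63. Fixed cheek, 95 mm high, inner face y 165. Sprung end at -y, then an end bracket 46 mm high (y -228) and a spring barrel to y -308. Scale on the +x rim.
- slide: Sprung end of the holder: upright steel cheek 10 mm thick, 80 wide, 95 mm high, with grey foot and black grip ear on top. Axes as the holder's; origin at the holder's origin when home. Slides only outwards, along the holder's -y, at most 65 mm; a spring drives it home (about 7 N at home, 13 N at 55 mm). Carries ear and pointer.
- ear (a point): Middle of the black grip ear on the sprung end, 108 mm above the holder's underside. The ear is an upright block 14 mm thick along the holder's y, 36 mm wide along x, its top at 124 mm; free above and on both wide faces down to 95 mm, where the cheek's 10 mm plate goes on below.
- pointer (a point): Tip of the yellow pointer on the foot of the sprung end, beside the scale rim, 20 mm above the underside of the holder; same y as the ear. It is to come level with the marker.
- marker: Red clip, 18 x 14 x 12 mm, fixed on the scale rim at the roll width in use, 30 to 55 mm outwards of the pointer's home place. Origin: centre of its underside; axes as the holder's, 14 mm along y. The end is drawn to the mark when the pointer's y, along the holder, equals the clip's.
- ball_a_mid (a point): Middle of a crumpled ball of cream baking paper, about 45 mm across and 43 mm high, 12 g, lying on the base plate of the holder; the middle is 21 mm above the plate.
- ball_b_mid (a point): Middle of a second ball like the first.
- core_stub_mid (a point): Middle of a stub of cardboard core: tube 40 mm across, 3.5 mm wall, 40 mm high, about 15 g, standing on end on the base plate of the holder; the middle is 20 mm above the plate.
- bin: Round green plastic scrap bin, open on top, 120 mm high, 170 mm across the rim and 140 mm at the foot, wall 4 mm, bottom 6 mm, about 0.9 kg, standing loose on the tiles. Origin: centre of its underside, z up.
- shaker: Steel sugar shaker with black top and press button, 66 mm across, 136 mm high, upright. Origin: centre of its underside. Bystander.
- kahk_stamp: Wooden kahk stamp standing on its 62 mm disc, 80 mm high. Origin: centre of its underside. Bystander.
- spoon_rest: Blue ceramic spoon rest, dish 96 mm across and 16 mm high with a flat tail reaching 110 mm along its y. Origin: underside of the dish's centre. Bystander.

How it is judged:
On the way, in this order (a step that is already met when the one before it is completed fails the run):
1. both paper balls and the core stub lie in the scrap bin, while the sprung end is home (horizontal distance between each of ball_a_mid, ball_b_mid, core_stub_mid and bin below 0.08 m and z of ball_a_mid in the frame of bin between 0 and 0.11 m and z of ball_b_mid in the frame of bin between 0 and 0.11 m and z of core_stub_mid in the frame of bin between 0 and 0.11 m and distance between slide and holder below 0.01 m), for 0.2 s.
2. the sprung end is pulled out with the fingers until the pointer is level with the red clip (y of pointer in the frame of marker between -0.007 and 0.007 m and contact force between the fingers and slide above 3 N), for 0.3 s.
At the end, for the whole second after the job is handed in: Both balls and the stub are inside the bin, which stands upright (within 0.2 rad), and the fingers hold the sprung end still (under 10 mm/s, at least 3 N on it) with its pointer within 7 mm of the middle of the red clip along the scale, that is, within the clip's width (all of step 2 and horizontal distance between each of ball_a_mid, ball_b_mid, core_stub_mid and bin below 0.08 m and z of ball_a_mid in the frame of bin between 0 and 0.11 m and z of ball_b_mid in the frame of bin between 0 and 0.11 m and z of core_stub_mid in the frame of bin between 0 and 0.11 m and linear speed of slide below 0.01 m/s and angle between bin's own z axis and vertical below 0.2 rad); the arm keeps its last pose, push and grip.
It fails at once if the sugar shaker is shifted by more than 30 mm or tipped (distance of shaker from where it was at the start of the episode above 0.03 m or angle between shaker's own z axis and vertical above 0.4 rad).
It fails at once if the kahk stamp is shifted by more than 30 mm or tipped (distance of kahk_stamp from where it was at the start of the episode above 0.03 m or angle between kahk_stamp's own z axis and vertical above 0.4 rad).
It fails at once if the spoon rest is shifted by more than 30 mm or tipped (distance of spoon_rest from where it was at the start of the episode above 0.03 m or angle between spoon_rest's own z axis and vertical above 0.4 rad).
It also fails if it takes over 69 s, if anything falls off the work surface, if the arm or the gripper's body presses on something with over 40 N, if the wrist force passes 120 N, or if a joint passes its speed limit or range.

ROBOT

A 7-joint arm with a two-finger parallel gripper is mounted at the origin on the work surface. World frame = base frame: x ahead of the robot, y to its left, z up, the work surface at z = 0. Lengths are in m, angles in rad, forces in N, time in s.
With the tool pointing down it reaches from about 0.4 to 0.9 m from the base axis. Payload 5.6 kg.
Tool frame: the origin (TCP) lies midway between the tips of the shut fingers; the grasp point (between the pads) lies 19 mm behind it; z points along the fingers, y is the line along which they close (so a half turn about z gives the same grasp; the last joint's range is limited). The gripper opens to 92 mm and grips with 3 to 60 N. Pads are 20 mm wide; open, the fingers measure 128 mm over their backs; the gripper's body (75 mm by 189 mm) begins 69 mm behind the grasp point.
Start: joints at [1.085, 0.468, -0.012, 1.603, 0.006, 1.071, -0.056], TCP at [0.278, -0.587, 0.215] pointing down, gripper open.
Joint ranges: [-2.53, 2.53], [-0.31, 2.02], [-1.57, 1.55], [0.28, 2.44], [-1.29, 4.43], [0.15, 1.84], [-2.92, 2.92]. Speed limits (rad/s): [2.57, 2.57, 3.14, 3.14, 3.14, 3.14, 3.14].

INTERFACE

Orientations are given as a 3x3 rotation matrix whose columns are the frame's x, y, z axes.
In Python, from station import env, read_camera, camera_info, inverse_kinematics gives the robot as it stands (env), with the cameras as plain functions and the kinematics as plain functions. Calls block until the motion is done:
- env.reach(position, orientation): joint-space move of the TCP to a pose.
- env.movel(position, frame=None, rate=0.15): straight line of the TCP; frame=None keeps the orientation; rate is the mean speed in m/s.
- env.goto_joints(angles): joint-space move.
- env.release() and env.grasp(squeeze=None): open the fingers fully, or close them until they stop; squeeze is the grip in N (None keeps the last).
- env.pause(seconds).
- inverse_kinematics(position, orientation): joint angles nearest the present ones, or None.
- read_camera(name): name is "scene" or "top" or "wrist"; returns (picture, depth): 480x640x3 uint8, red, green, blue; 480x640 float32, m along the optical axis (not along the pixel's ray), 0 where there is no reading.
- camera_info(name): a dict with "intrinsics" (3x3 intrinsics, pixels), "eye" and "rotation" of the camera in the world; the wrist camera has in their place "T_tool_cam" (4x4, takes a point from camera to tool coordinates, whose origin is the TCP and whose axes are the flange's). Camera axes: x right, y up, looking along -z (the intrinsics and any distortion apply to the point x, -y, -z); pixel columns grow to the right and rows downward; lengths in m; the calibration is good to about 2 mm. A picture is of the moment at which its call begins: read the wrist's pose just before it. camera_info takes no time and is no camera call.
A pose or a line that the arm cannot do raises env.PlanningError and nothing moves.
- env.finish_job(): hands the job in; it is judged then, once.
Readings, each from a call of its own:
- env.read_t(): time.
- env.read_joint_positions(): joint angles.
- env.read_joint_velocities(): joint speeds.
- env.read_tau(): joint torques, N m.
- env.read_ee_pos(): TCP position.
- env.read_tcp_rot(): TCP orientation.
- env.read_wrist_force(): force on the tool from outside, world axes, zero at the start.
- env.read_moment(): the same for the moment, N m.
- env.read_gripper_width(): finger opening in m.
- env.read_grasp_force(): force on a finger pad.
Only numpy, scipy, OpenCV 4.12 (cv2) and the standard library are available. Lean on these libraries where they do the work, as an engineer would, in place of code of your own. Each camera call takes 0.05 s, during which the arm holds its last target. There are 200 camera calls.

## Working session

There is one attempt and no reset: what is moved stays moved. The work goes in short steps, each a Python script; the robot and the scene stay as the last script left them, time stands still between calls to the robot, and variables do not carry over. Pictures are saved under pics/ and viewed, at most 10 in all, crops included, and the job is handed in when it is done.

```bash
ls; mkdir -p pics
python3 - <<'E'
from station import env, read_camera, camera_info, inverse_kinematics
import cv2,numpy as np
for n in("scene","top"):
    p,d=read_camera(n); cv2.imwrite(f"pics/{n}0.png",p[:,:,::-1]); np.savez(f"{n}0.npz",p=p,d=d)
    i=camera_info(n); print(n,i, (d>0).mean(), d.min(),d.max())
print(camera_info("wrist"),env.read_t(),env.read_ee_pos(),env.read_tcp_rot())
E
```

```text
pics
station.py
scene {'intrinsics': array([[572.41290419,   0.        , 317.32054273],
       [  0.        , 572.41290419, 237.33046453],
       [  0.        ,   0.        ,   1.        ]]), 'eye': array([ 1.49035638, -0.20478015,  0.76531313]), 'rotation': array([[ 0.24960677, -0.55267689,  0.79513817],
       [ 0.96821115,  0.12867283, -0.21450054],
       [ 0.01623681,  0.82340243,  0.56722553]])} 0.9958365885416667 0.0 3.9984212
top {'intrinsics': array([[589.04295888,   0.        , 328.06624579],
       [  0.        , 589.04295888, 245.99251063],
       [  0.        ,   0.        ,   1.        ]]), 'eye': array([0.42240575, 0.03769288, 1.30472457]), 'rotation': array([[ 0.02047074,  0.99390369, -0.10833469],
       [-0.99975952,  0.01949717, -0.01003839],
       [-0.00786497,  0.10851413,  0.99406379]])} 0.9959602864583333 0.0 2.192045
{'intrinsics': array([[341.35671991,   0.        , 323.24179512],
       [  0.        , 341.35671991, 242.66855589],
       [  0.        ,   0.        ,   1.        ]]), 'T_tool_cam': array([[ 2.44785733e-04,  9.60168138e-01,  2.79422776e-01,
         7.90685043e-02],
       [ 9.99998879e-01, -6.47773597e-04,  1.34987604e-03,
        -3.14933277e-04],
       [ 1.47711066e-03,  2.79422132e-01, -9.60167220e-01,
        -1.70237509e-01],
       [ 0.00000000e+00,  0.00000000e+00,  0.00000000e+00,
         1.00000000e+00]])} 0.1 [ 0.27823434 -0.58686641  0.2137572 ] [[ 9.03587880e-01  4.28402110e-01 -7.58487954e-04]
 [ 4.28402767e-01 -9.03586890e-01  1.34237114e-03]
 [-1.10285143e-04 -1.53788863e-03 -9.99998811e-01]]
```

View pics/scene0.png

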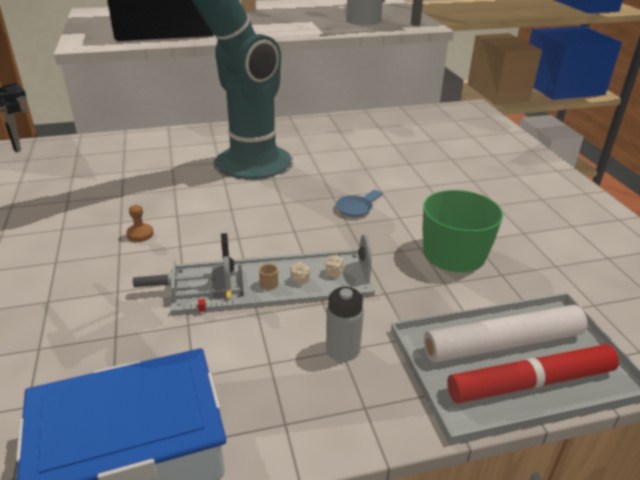

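View pics/top0.png

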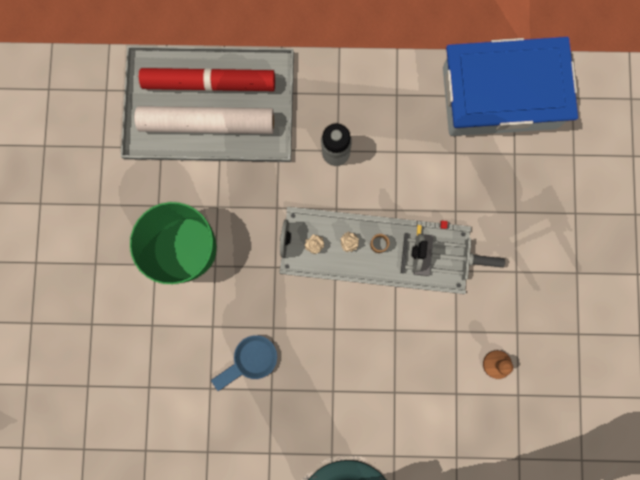

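Scene view: core stub (268,276), balls (300,272) and (334,266), red clip (202,304), yellow pointer (228,294), bin (460,230). Top view: balls (315,243) and (349,241), core (380,243), ear (421,249), pointer (420,229), clip (444,225), bin (173,243), shaker (336,140), spoon rest (255,357), stamp (498,365).

```bash
cat > h.py <<'E'
import cv2,numpy as np
def ray(info,uv,T=None):
    K=info["intrinsics"]; x=(uv[0]-K[0,2])/K[0,0]; y=(uv[1]-K[1,2])/K[1,1]
    if T is None: R,e=info["rotation"],info["eye"]
    else: M=T@info["T_tool_cam"]; R,e=M[:3,:3],M[:3,3]
    return np.array(e),R@np.array([x,-y,-1.])      # direction scaled to unit depth
def plane(r,z): e,d=r; return e+d*(z-e[2])/d[2]
def tri(r1,r2):
    (a,u),(b,v)=r1,r2; s,t=np.linalg.lstsq(np.c_[u,-v],b-a,rcond=None)[0]
    p,q=a+s*u,b+t*v; return (p+q)/2,np.linalg.norm(p-q)
def proj(info,P,T=None):
    if T is None: R,e=info["rotation"],info["eye"]
    else: M=T@info["T_tool_cam"]; R,e=M[:3,:3],M[:3,3]
    c=R.T@(np.asarray(P)-e); K=info["intrinsics"]; return K[0,0]*c[0]/-c[2]+K[0,2], -K[1,1]*c[1]/-c[2]*1+K[1,2]
def blobs(img,lo,hi,box,amin=8):
    """HSV blobs in box (u0,v0,u1,v1): list of (area, centroid, bbox), largest first"""
    hsv=cv2.cvtColor(img,cv2.COLOR_RGB2HSV); m=cv2.inRange(hsv,np.array(lo),np.array(hi))
    k=np.zeros_like(m); u0,v0,u1,v1=box; k[v0:v1,u0:u1]=m[v0:v1,u0:u1]
    n,l,s,c=cv2.connectedComponentsWithStats(k)
    return sorted([(int(s[i,4]),c[i].round(1),s[i,:4]) for i in range(1,n) if s[i,4]>=amin],key=lambda a:-a[0])
E
python3 - <<'E'
from station import env, read_camera, camera_info, inverse_kinematics
from h import *
ti,si=camera_info("top"),camera_info("scene")
tp,td=[np.load("top0.npz")[k] for k in"pd"]; sp,sd=[np.load("scene0.npz")[k] for k in"pd"]
R={}
for n,lo,hi in(("red",(0,150,80),(8,255,255)),("yel",(22,150,120),(32,255,255)),("green",(50,100,40),(75,255,255)),("paper",(12,40,140),(25,140,255)),("core",(8,90,50),(18,200,200))):
    a=blobs(tp,lo,hi,(120,190,480,300)); b=blobs(sp,lo,hi,(130,180,520,315))
    print(n,"\n top",a[:5],"\n scene",b[:5])
    if n in("red","yel","green") and a and b: print(tri(ray(ti,a[0][1]),ray(si,b[0][1])))
def dp(i,d,u,v): e,r=ray(i,(u,v)); return (e+r*d[v,u]).round(4)
for nm,uv in dict(ballA=(315,243),ballB=(349,241),core=(380,243),ear=(421,249),bin=(173,243),stamp=(498,365),shaker=(336,132)).items(): print(nm,dp(ti,td,*uv))
big=np.hstack([cv2.resize(tp[200:300,275:515],None,fx=3.3,fy=3.3,interpolation=cv2.INTER_CUBIC)])
big2=cv2.resize(sp[225:318,125:385],(792,283),interpolation=cv2.INTER_CUBIC)
big=np.vstack([cv2.resize(big,(792,317)),big2[:283]]);cv2.imwrite("pics/zoom.png",big[:600,:,::-1])
E
```

```text
red 
 top [(42, array([443.5, 224.2]), array([441, 221,   6,   8], dtype=int32))] 
 scene [(60, array([201.3, 305. ]), array([199, 300,   6,  11], dtype=int32))]
(array([ 0.61608894, -0.20202842,  0.01730962]), np.float64(0.0013508419402821375))
yel 
 top [] 
 scene [(17, array([228.1, 294.4]), array([227, 292,   3,   6], dtype=int32))]
green 
 top [(5409, array([172.4, 243.3]), array([131, 203,  85,  81], dtype=int32))] 
 scene [(3044, array([457.5, 236.1]), array([425, 195,  76,  76], dtype=int32))]
(array([0.55564865, 0.37751116, 0.05167367]), np.float64(0.01409600432323539))
paper 
 top [(5639, array([389.1, 205.9]), array([276, 190, 204,  77], dtype=int32)), (4446, array([186.1, 276.3]), array([120, 206, 155,  94], dtype=int32)), (3619, array([239.8, 215.5]), array([159, 190, 118,  77], dtype=int32)), (3475, array([363. , 289.6]), array([275, 265, 205,  35], dtype=int32)), (572, array([138.6, 196.9]), array([120, 190,  39,  15], dtype=int32))] 
 scene [(215, array([300.5, 269.5]), array([291, 261,  19,  19], dtype=int32)), (209, array([334.9, 262. ]), array([325, 255,  19,  17], dtype=int32)), (153, array([143.8, 219.9]), array([130, 203,  25,  41], dtype=int32)), (49, array([268.4, 266.8]), array([259, 263,  20,  10], dtype=int32)), (22, array([229.3, 294.3]), array([226, 290,   6,  10], dtype=int32))]
core 
 top [(127, array([379.7, 242.7]), array([371, 234,  19,  19], dtype=int32))] 
 scene [(545, array([138.9, 225.7]), array([130, 205,  23,  37], dtype=int32)), (363, array([268.3, 276.3]), array([260, 265,  17,  24], dtype=int32))]
ballA [0.5656 0.0787 0.0448]
ballB [0.5712 0.0056 0.0465]
core [ 0.573  -0.0643  0.0052]
ear [ 0.5489 -0.1378  0.1222]
bin [0.5637 0.3952 0.008 ]
stamp [ 0.317  -0.3061  0.0647]
shaker [0.7841 0.0381 0.1351]
```

View pics/zoom.png

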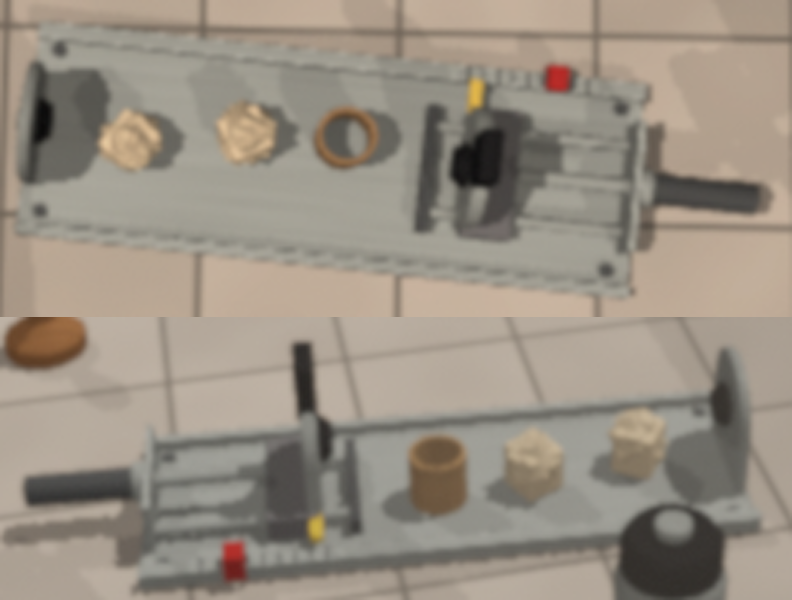

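Zoom: corners of the holder at zoom (40,25), (648,88), (630,295), (17,235); pointer (476,95), clip (558,78), ear (487,157) with a black hub just inwards of it. The stub stands upright. Next: axes and IK checks, then two wrist views.

```bash
cat >> h.py <<'E'
def down(yaw):  # tool z down, tool x at angle yaw in the world's xy plane
    c,s=np.cos(yaw),np.sin(yaw); return np.array([[c,s,0],[s,-c,0],[0,0,-1.]])
def pose(env):
    T=np.eye(4); T[:3,:3]=env.read_tcp_rot(); T[:3,3]=env.read_ee_pos(); return T
def shot(env,name):
    T=pose(env); p,d=read_camera("wrist"); np.savez(name+".npz",p=p,d=d,T=T); cv2.imwrite(f"pics/{name}.png",p[:,:,::-1]); return p,d,T
E
python3 - <<'E'
from station import env, read_camera, camera_info, inverse_kinematics
from h import *
ti=camera_info("top")
C=[plane(ray(ti,(275+u/3.3,200+v/3.3)),.012) for u,v in((40,25),(648,88),(630,295),(17,235))]
print(np.round(C,3)); 
for a,b in((0,1),(3,2)): d=C[a]-C[b]; print("len",np.hypot(*d[:2]),"yaw",np.arctan2(-d[0],d[1]))
print("wid",np.linalg.norm(C[0]-C[3]))
print("bin rim",plane(ray(ti,(172.4,243.3)),.12), plane(ray(ti,(131,243)),.12)-plane(ray(ti,(215.5,243)),.12))
d=C[0]-C[1]; th=np.arctan2(-d[0],d[1])
for nm,P in dict(ball=(.566,.079,.02),core=(.573,-.064,.02),ear=(.549,-.138,.1),pull=(.545,-.19,.1),bin=(.56,.385,.1)).items():
    for k in range(4):
        q=inverse_kinematics(np.array(P),down(th+k*np.pi/2)); print(nm,k,None if q is None else np.round(q,2))
E
```

```text
[[ 0.647  0.144  0.012]
 [ 0.612 -0.265  0.012]
 [ 0.474 -0.252  0.012]
 [ 0.505  0.155  0.012]]
len 0.4102877716766117 yaw -0.0853487188189986
len 0.4086709031846884 yaw -0.07758335054226374
wid 0.14246436431038378
bin rim [0.55081863 0.36549259 0.12      ] [-0.0033622   0.17174869  0.        ]
ball 0 [-0.02  0.62 -0.22  1.9   0.22  0.64 -2.04]
ball 1 [ 0.17  0.67 -0.47  1.89  0.46  0.69 -0.67]
ball 2 [ 0.38  0.77 -0.77  1.88  0.74  0.81  0.69]
ball 3 [ 0.66  1.19 -1.34  1.86  1.25  1.25  1.95]
core 0 [ 0.13  0.62 -0.1   1.9   0.1   0.63 -1.69]
core 1 [ 0.41  0.67 -0.47  1.88  0.45  0.7  -0.41]
core 2 [ 0.51  0.71 -0.6   1.87  0.58  0.74  1.06]
core 3 [-0.8   1.16  1.33  1.96 -1.26  1.21 -2.17]
ear 0 [ 0.29  0.48 -0.13  1.89  0.08  0.77 -1.54]
ear 1 [ 0.54  0.52 -0.45  1.88  0.3   0.81 -0.16]
ear 2 [ 0.67  0.57 -0.63  1.87  0.43  0.84  1.31]
ear 3 [ 0.02  0.47  0.21  1.91 -0.14  0.77 -2.92]
pull 0 [ 0.34  0.49 -0.08  1.87  0.06  0.78 -1.43]
pull 1 [ 0.57  0.53 -0.38  1.85  0.26  0.81 -0.03]
pull 2 [ 0.74  0.58 -0.61  1.84  0.43  0.85  1.41]
pull 3 [ 0.08  0.49  0.25  1.89 -0.17  0.78 -2.8 ]
bin 0 [-0.22  0.74 -0.64  1.57  0.51  0.99 -2.68]
bin 1 [-0.02  0.91 -1.02  1.56  0.83  1.15 -1.31]
bin 2 [ 0.03  0.99 -1.15  1.56  0.95  1.23  0.19]
bin 3 [ 0.08  1.13 -1.34  1.55  1.11  1.37  1.68]
```

Run:
```python
from station import env, read_camera, camera_info, inverse_kinematics
from h import *
th=-.0815; t0=env.read_t()
env.reach(np.array([.565,-.13,.27]),down(th+np.pi/2)); a=shot(env,"w1")
env.movel(np.array([.575,-.03,.27])); b=shot(env,"w2"); print(env.read_t()-t0)
wi=camera_info("wrist")
for n,P in dict(ballA=(.566,.079,.027),ballB=(.571,.0056,.027),core=(.573,-.064,.046),ear=(.549,-.138,.124),marker=(.616,-.202,.017)).items():
    print(n,[np.round(proj(wi,P,s[2]),0) for s in(a,b)])
cv2.imwrite("pics/w12.png",np.hstack([a[0][:,:,::-1],b[0][:,:,::-1]])[::2,::2] if 0 else cv2.resize(np.hstack([a[0][:,:,::-1],b[0][:,:,::-1]]),(800,300),interpolation=cv2.INTER_AREA))
```

```text
2.875
ballA [array([308.,  15.]), array([308., 116.])]
ballB [array([319.,  89.]), array([318., 181.])]
core [array([326., 154.]), array([324., 241.])]
ear [array([308., 238.]), array([307., 331.])]
marker [array([367., 259.]), array([363., 328.])]
```

View pics/w1.png

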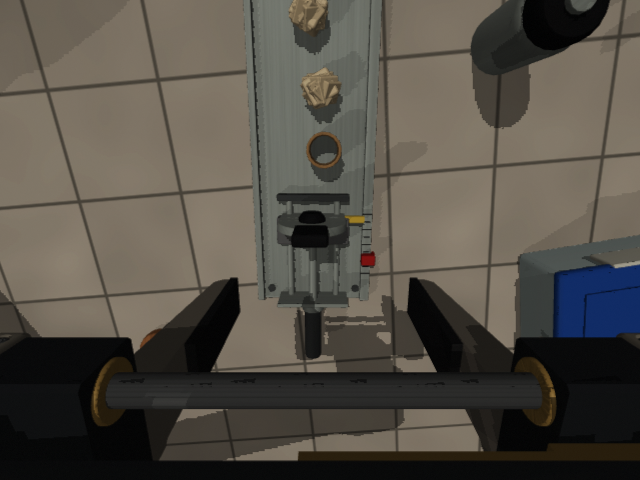

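View pics/w2.png

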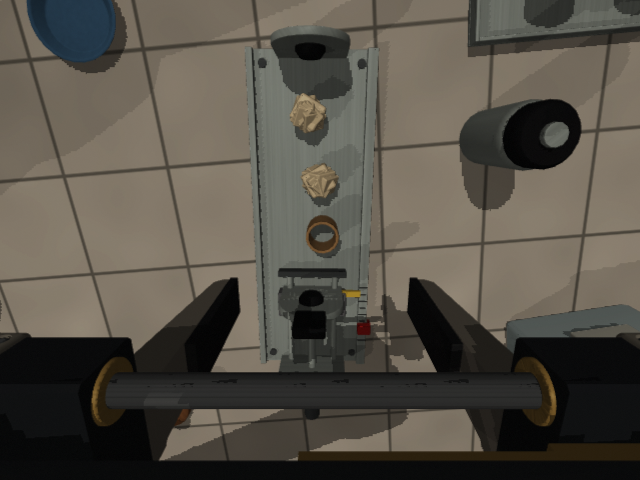

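Wrist views w1/w2: balls (308,15)/(308,112) and (321,88)/(319,181), core rim (324,150)/(323,235), pointer (356,219)/(352,294), red clip (368,260)/(364,328), ear's outer top edge at about row 247/338.

Run:
```python
from station import env, read_camera, camera_info, inverse_kinematics
from h import *
wi=camera_info("wrist"); th=-.0815
S=[np.load(f"w{i}.npz") for i in(1,2)]
hx=np.array([np.cos(th),np.sin(th),0]); hy=np.array([-np.sin(th),np.cos(th),0])
def both(uv): return tri(*[ray(wi,u,s["T"]) for u,s in zip(uv,S)])
def rp(n,P): p,g=P; print(n,p.round(4),"gap",round(g,4),"hxy",(hx@p).round(4),(hy@p).round(4)); return p
spec={"ballA":((11,50,110),(26,160,255),[(285,0,335,40),(285,85,335,140)]),
"ballB":((11,50,110),(26,160,255),[(298,62,345,112),(298,155,345,205)]),
"core":((5,90,40),(20,255,255),[(300,125,348,175),(300,208,348,262)]),
"yel":((20,170,100),(32,255,255),[(340,205,375,235),(335,280,370,305)]),
"red":((0,170,80),(6,255,255),[(355,245,382,272),(350,315,378,340)]),
"black":((0,0,0),(180,255,45),[(285,205,335,252),(285,283,335,345)])}
for n,(lo,hi,bx) in spec.items():
    B=[blobs(s["p"],lo,hi,b) for s,b in zip(S,bx)]
    for b in B: print(n,[(a,c,list(map(int,e))) for a,c,e in b[:2]])
    if n!="black": rp(n,both([b[0][1] for b in B]))
    if n in("ballA","ballB","core"):   # outline middle, cast on the mid / top plane
        for b,s in zip(B,S):
            x,y,w,h=b[0][2]; print("  bbox@z", plane(ray(wi,(x+w/2-.5,y+h/2-.5),s["T"]),.046 if n=="core" else .03).round(4))
    if n=="black":
        for e,f in(("L",0),("M",.5),("R",1)): rp("earOut"+e,both([(b[0][2][0]-.5+f*b[0][2][2],b[0][2][1]+b[0][2][3]-.5) for b in B]))
# holder rims and depth checks
for s,pts in((S[0],dict(ear=(310,240),hub=(312,216),floor=(345,100),ballB=(321,88),ballA=(308,12),core=(324,133))),(S[1],dict(ear=(310,333),floor=(280,200),ballB=(319,180),ballA=(308,112)))):
    for n,(u,v) in pts.items(): e,r=ray(wi,(u,v),s["T"]); print(n,(e+r*s["d"][v,u]).round(4))
```

```text
ballA [(599, array([306. ,  10.7]), [289, 0, 38, 29])]
ballA [(800, array([306., 111.]), [290, 93, 36, 39])]
ballA [0.5639 0.0857 0.0177] gap 0.0003 hxy 0.5551 0.1314
  bbox@z [0.5653 0.0786 0.03  ]
  bbox@z [0.5662 0.0834 0.03  ]
ballB [(726, array([318.1,  84.4]), [301, 67, 39, 38]), (55, array([333.2,  90.9]), [329, 85, 9, 12])]
ballB [(765, array([317.8, 179.3]), [300, 164, 39, 34])]
ballB [0.5709 0.0088 0.0391] gap 0.0011 hxy 0.5683 0.0553
  bbox@z [0.5724 0.009  0.03  ]
  bbox@z [0.5725 0.0064 0.03  ]
core [(404, array([324.1, 150.4]), [306, 132, 36, 37])]
core [(650, array([322.2, 234.7]), [306, 215, 33, 38])]
core [ 0.5709 -0.0602  0.0303] gap 0.0003 hxy 0.5739 -0.0136
  bbox@z [ 0.5705 -0.0595  0.046 ]
  bbox@z [ 0.5711 -0.0546  0.046 ]
yel [(110, array([355.2, 218.8]), [345, 216, 19, 7])]
yel [(90, array([351.9, 293.4]), [343, 291, 17, 6])]
yel [ 0.603  -0.1456  0.0234] gap 0.0003 hxy 0.6128 -0.096
red [(119, array([368. , 259.9]), [362, 255, 13, 10])]
red []Traceback (most recent call last):
  File "<stdin>", line 17, in <module>
IndexError: list index out of range
```

Run:
```python
from station import env, read_camera, camera_info, inverse_kinematics
from h import *
wi=camera_info("wrist"); th=-.0815
S=[np.load(f"w{i}.npz") for i in(1,2)]
hx=np.array([np.cos(th),np.sin(th),0]); hy=np.array([-np.sin(th),np.cos(th),0])
def rp(n,uv):
    p,g=tri(*[ray(wi,u,s["T"]) for u,s in zip(uv,S)]); print(n,p.round(4),"gap",round(g,4),"hxy",(hx@p).round(4),(hy@p).round(4))
def M(lo,hi,bx): 
    B=[blobs(s["p"],lo,hi,b) for s,b in zip(S,bx)]
    for b in B: print([(a,c,list(map(int,e))) for a,c,e in b[:3]])
    return B
B=M((0,120,50),(10,255,255),[(355,245,382,272),(350,315,378,340)])
if all(B): rp("red",[b[0][1] for b in B])
print("red at z .026:",plane(ray(wi,(368,259.9),S[0]["T"]),.026))
B=M((0,0,0),(180,255,40),[(285,205,335,252),(285,283,335,345)])
for e,f in(("L",0),("M",.5),("R",1)): rp("earOut"+e,[(b[0][2][0]-.5+f*b[0][2][2],b[0][2][1]+b[0][2][3]-.5) for b in B])
for s,pts in((S[0],dict(ear=(310,240),ear2=(310,232),hub=(312,216),floor=(345,100),ballB=(321,84),core=(324,133),red=(368,259))),(S[1],dict(ear=(310,333),ear2=(310,320),floor=(280,200),ballB=(319,180),ballA=(308,112),red=(363,328)))):
    for n,(u,v) in pts.items(): e,r=ray(wi,(u,v),s["T"]); p=e+r*s["d"][v,u]; print(n,p.round(4),"hy",(hy@p).round(4),s["p"][v,u])
```

```text
[(181, array([367.6, 258.9]), [361, 251, 14, 15])]
[(161, array([363.4, 328.5]), [357, 322, 14, 13])]
red [ 0.6159 -0.2001  0.0219] gap 0.0001 hxy 0.6301 -0.1493
red at z .026: [ 0.61584504 -0.20000391  0.026     ]
[(892, array([310.8, 236.5]), [286, 225, 49, 23]), (307, array([311.6, 217.3]), [298, 211, 28, 13])]
[(1368, array([309.1, 316.9]), [291, 290, 36, 50])]
earOutL [ 0.5287 -0.1455  0.1253] gap 0.0041 hxy 0.5388 -0.1019
earOutM [ 0.5497 -0.1477  0.1242] gap 0.0006 hxy 0.5599 -0.1025
earOutR [ 0.571  -0.1488  0.1256] gap 0.0054 hxy 0.5812 -0.1018
ear [ 0.5507 -0.1403  0.124 ] hy -0.095 [10 10 10]
ear2 [ 0.551  -0.1344  0.1162] hy -0.0891 [5 6 5]
hub [ 0.5519 -0.1284  0.0684] hy -0.083 [10  9 10]
floor [ 0.6004 -0.0056  0.0068] hy 0.0433 [107 110 101]
ballB [0.5735 0.0078 0.0469] hy 0.0545 [112  97  73]
core [ 0.5725 -0.0416  0.0465] hy 0.0052 [110  79  46]
red [ 0.616  -0.199   0.0255] hy -0.1482 [119  19  16]
ear [ 0.5516 -0.1408  0.123 ] hy -0.0955 [6 6 6]
ear2 [ 0.5516 -0.1341  0.1077] hy -0.0888 [4 4 4]
floor [ 0.5202 -0.0165  0.0058] hy 0.0259 [114 117 109]
ballB [0.5729 0.0086 0.046 ] hy 0.0552 [118 102  76]
ballA [0.5673 0.0819 0.0472] hy 0.1278 [152 133 102]
red [ 0.615  -0.1966  0.0264] hy -0.1459 [68 11  9]
```

Everything checks: floor at 6 mm, ear top 124 mm, marker top 26 mm, pull about 53 mm. Now ball A.

```bash
cat >> h.py <<'E'
def scrap(env,xy,zt=.019,th=-.0815,squeeze=10):
    R=down(th+np.pi/2); B=np.array([.551,.365])
    env.reach(np.r_[xy,.12],R); env.movel(np.r_[xy,zt],rate=.2); env.grasp(squeeze)
    print("width",env.read_gripper_width(),"force",env.read_grasp_force())
    env.movel(np.r_[xy,.19],rate=.25); print("lifted",env.read_gripper_width())
    env.reach(np.r_[B,.20],R); env.movel(np.r_[B,.105],rate=.25); print("at bin",env.read_gripper_width(),env.read_wrist_force().round(1))
    env.release(); env.movel(np.r_[B,.20],rate=.3); print("t",env.read_t())
E
python3 - <<'E'
from station import env, read_camera, camera_info, inverse_kinematics
from h import *
scrap(env,(.5665,.0825))
p,d=read_camera("top"); ti=camera_info("top")
cv2.imwrite("pics/top1.png",cv2.resize(p[180:310,110:500],(780,260))[:,:,::-1])
E
```

```text
width 0.04165655858400151 force 10.00008232640539
lifted 0.04185751642730813
at bin 0.04136436076541459 [-0.6 -0.5  1.6]
t 9.0083
```

View pics/top1.png

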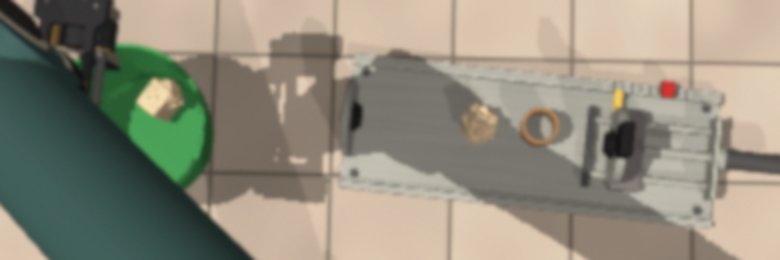

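Ball A lies in the bin (crop at (160,98)); ball B (479,123) and the core (540,127) are undisturbed. Next come the other two.

Run:
```python
from station import env, read_camera, camera_info, inverse_kinematics
from h import *
scrap(env,(.5722,.0078)); scrap(env,(.571,-.060))
th=-.0815; R=down(th)
hx=np.array([np.cos(th),np.sin(th),0]); hy=np.array([-np.sin(th),np.cos(th),0])
E=.560*hx-.0955*hy; print("ear",E)
env.reach(np.r_[E[:2],.20],R); 
s=shot(env,"w3"); p,d=read_camera("top")
cv2.imwrite("pics/top2.png",np.vstack([cv2.resize(p[180:310,110:500],(780,260)),cv2.resize(s[0][100:420],(780,330))])[:,:,::-1]); print(env.read_t())
```

```text
width 0.04470653388981434 force 10.000136887683766
lifted 0.04440258328213139
at bin 0.04475529591831585 [-0.2 -0.6  0.4]
t 15.8833
width 0.0399146536503218 force 10.000104589853436
lifted 0.03950819568706697
at bin 0.03976746625784015 [0.5 0.4 1.5]
t 23.25
ear [ 0.55036656 -0.1407725   0.        ]
25.1833
```

View pics/top2.png

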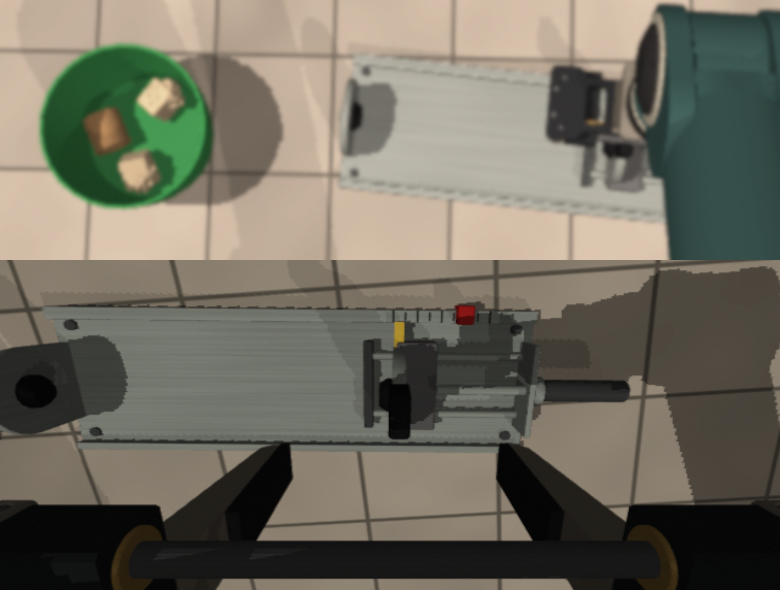

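All three scraps lie in the bin, and the sprung end is home. Yellow pointer (400,334) and red clip (466,314) are both visible from this pose, so it will serve to check the pull. Next: grip and pull.

```bash
cat >> h.py <<'E'
def gap(env,s,th=-.0815):
    """pointer's and clip's place along the holder, from a wrist shot (p,d,T)"""
    wi=camera_info("wrist"); hy=np.array([-np.sin(th),np.cos(th),0]); o=[]
    for lo,hi,z in(((20,150,60),(32,255,255),.021),((0,130,70),(8,255,255),.0255)):
        b=blobs(s[0],lo,hi,(180,100,560,300)); print([(a,c,list(map(int,e))) for a,c,e in b[:2]])
        x,y,w,h=b[0][2]; o.append(hy@plane(ray(wi,(x+w/2-.5,y+h/2-.5),s[2]),z))
    print("pointer,clip,diff",np.round(o+[o[0]-o[1]],4)); return o[0]-o[1]
E
python3 - <<'E'
from station import env, read_camera, camera_info, inverse_kinematics
from h import *
th=-.0815; hy=np.array([-np.sin(th),np.cos(th),0])
s=np.load("w3.npz"); gap(env,(s["p"],s["d"],s["T"]))
E=np.array([.55037,-.14077,0])
env.movel(E+[0,0,.097],rate=.1); print("F",env.read_wrist_force().round(1))
env.grasp(45); print("w",env.read_gripper_width(),env.read_grasp_force(),env.read_wrist_force().round(1),env.read_ee_pos())
gap(env,shot(env,"w4"))
env.movel(env.read_ee_pos()-.045*hy,rate=.05); print("w",env.read_gripper_width(),env.read_grasp_force(),env.read_wrist_force().round(1))
g=gap(env,shot(env,"w5")); print(env.read_t(),env.read_ee_pos())
E
```

```text
[(169, array([327.3, 170.2]), [324, 160, 8, 25])]
[(254, array([381.5, 152. ]), [373, 144, 17, 19])]
pointer,clip,diff [-0.097  -0.149   0.0521]
F [-0.6 -0.4 -0.6]
w 0.013554032651134362 44.987701177597046 [ 0.1 -3.8 -0.5] [ 0.55026024 -0.14210618  0.09700423]
[(324, array([323.8, 180.3]), [319, 166, 11, 35])]
[(599, array([400.3, 155.6]), [388, 143, 25, 27])]
pointer,clip,diff [-0.0969 -0.1491  0.0522]
w 0.013694688491092268 45.05867779254913 [-0.7 10.4  2.8]
[(322, array([324.8, 180.2]), [320, 166, 11, 34])]
[(530, array([346.5, 155.2]), [336, 142, 22, 27])]
pointer,clip,diff [-0.1355 -0.1502  0.0146]
28.7 [ 0.54673236 -0.18067429  0.0969126 ]
```

Run:
```python
from station import env, read_camera, camera_info, inverse_kinematics
from h import *
th=-.0815; hy=np.array([-np.sin(th),np.cos(th),0])
cmd=np.array([.55026,-.14211,.097])-.045*hy; R=down(th); g=.0146
for i in range(5):
    cmd=cmd-g*hy; env.movel(cmd,R,rate=.04); env.pause(.4)
    s=shot(env,f"w6_{i}"); g=gap(env,s); print(env.read_ee_pos().round(4),env.read_grasp_force(),env.read_wrist_force().round(1),env.read_gripper_width())
    if abs(g)<.0012: break
print(env.read_t()); p,_=read_camera("top")
cv2.imwrite("pics/fin.png",np.vstack([cv2.resize(p[180:310,110:500],(780,260)),cv2.resize(s[0][100:420],(780,330))])[:,:,::-1])
```

```text
[(293, array([324.8, 181.9]), [320, 169, 12, 31])]
[(542, array([326.8, 154.8]), [317, 142, 21, 27])]
pointer,clip,diff [-0.1495 -0.1504  0.0009]
[ 0.5455 -0.1944  0.0969] 45.07453143596649 [-2.3 12.5  3.2] 0.013971911131875224
29.6667
```

View pics/fin.png

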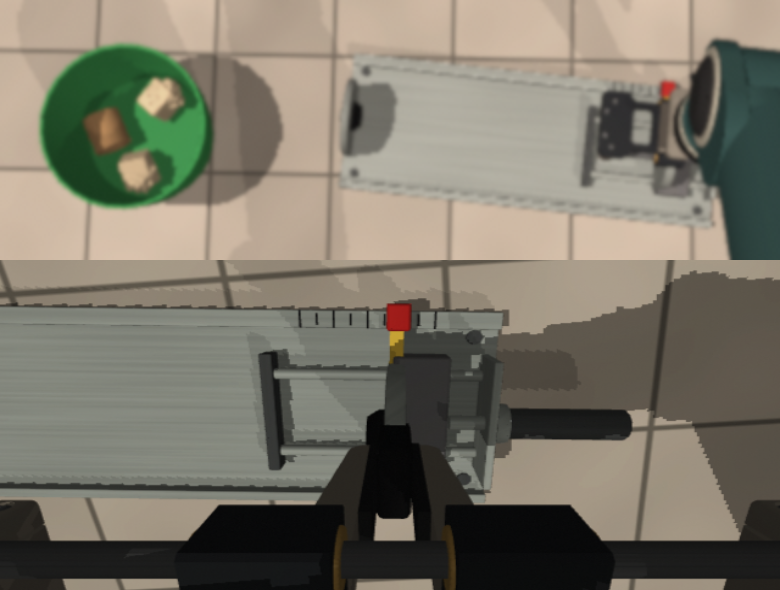

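The pointer (397,345) sits on the clip (399,317), about 1 mm from its middle. The grip is steady at 45 N and the scraps are in the upright bin.

Run:
```python
from station import env, read_camera, camera_info, inverse_kinematics
env.pause(.3); print(env.finish_job())
```

```text
the job is handed in; nothing more can be done
None
```

The job is handed in: both balls and the core stub are in the upright bin, and the arm is holding the sprung end with its pointer about 1 mm from the middle of the red clip, at about 30 s of the 69 s allowed.

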